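# Grade the model columns by height on the base strip

## Robot

A 7-joint arm with a two-finger parallel gripper is mounted at the origin on the work surface. World frame = base frame: x ahead of the robot, y to its left, z up, the work surface at z = 0. Lengths are in mm, angles in rad, forces in N, time in s.
With the tool pointing down it reaches from about 425 to 950 mm from the base axis. Payload 16.7 kg.
Tool frame: the origin (TCP) lies between the finger pads; the fingertips stand 17 mm ahead of it and the grasp point (between the pads) lies 2 mm behind it; z points along the fingers, y is the line along which they close (so a half turn about z gives the same grasp; the last joint's range is limited). The gripper opens to 94 mm and grips with 3 to 60 N. Pads are 16 mm wide; open, the fingers measure 119 mm over their backs; the gripper's body (75 mm by 177 mm) begins 78 mm behind the grasp point.
Start: joints at [-1.347, 0.426, 0.074, 1.606, -0.034, 1.111, -0.067], TCP at [246.482, 628.349, 222.467] pointing down, gripper open.
Joint ranges: [-2.85, 2.85], [-0.5, 2.14], [-1.23, 1.37], [0.21, 2.46], [-1.02, 4.16], [0.16, 2.05], [-2.73, 2.73]. Speed limits (rad/s): [1.89, 1.89, 2.39, 2.39, 3.01, 3.01, 3.01].

## Interface

Orientations are given as a unit quaternion [w, x, y, z].
In Python, from station import r, eyes gives the robot as it stands.
- The arm moves only by the tool carry_out, never from a script. Its argument "targets" is a list of rows, each a list of 7 numbers: the closure, from 0 (fully open) to 1 (shut), then the shift along the tool's x, y, z as a fraction of full scale, then the turn, a rotation vector about the tool's x, y, z as a fraction of full scale. In form: [[hand, tx, ty, tz, wx, wy, wz], ...]. A call has exactly 10 rows; each row shifts and turns the commanded pose from where the row before left it, along the tool's axes as they then stand; what a row does not reach is not made up. Full scale, the value 1, is 12 cm for a shift and 180 degrees for a turn. A row lasts 1/12 s, in which the tool goes at most 41.7 mm and 7.16 degrees, less where a joint would pass 70% of its speed; a pose out of reach is approached as far as the arm can. A call with a number of a shift or a turn outside -1 to 1 is refused whole. A call with a gripper value outside its range is refused whole. The fingers move at their own pace and stop on an object; "force" is the grip in N (left out, the last holds). Time passes only in rows, so rows that do not move let the fingers close, or fill a call up. It gives the time, the measured TCP pose, the force, the opening and the grip force at its end, in the units of the state.
- r.sense(): the state, without advancing time (a new reading comes with each control period).
- eyes.grab_frame(name): name is "scene" or "top"; returns (picture, depth): 400x640x3 uint8, red, green, blue; 400x640 float32, mm along the optical axis (not along the pixel's ray), 0 where there is no reading.
- eyes.camera_info(name): a dict with "vertical_fov" (degrees; the focal length in pixels is half the picture's height over the tangent of half this angle, whatever the lens; pixels are square), "cx", "cy" (the principal point, pixels), "xyz" and "attitude" of the camera in the world. Camera axes: x right, y up, looking along -z (the intrinsics and any distortion apply to the point x, -y, -z); pixel columns grow to the right and rows downward; lengths in mm; the calibration is good to about 2 mm. A picture is of the moment at which its call begins. camera_info takes no time and is no camera call.
- r.job_done(): hands the job in; it is judged then, once.
The state is a dict: "t": time; "joints": joint angles; "joint_velocities": joint speeds; "effort": joint torques, N m; "ee_pos": TCP position; "ee_rot": TCP orientation; "ft_force": force on the tool from outside, world axes, zero at the start; "wrist_torque": the same for the moment, N m; "opening": finger opening in mm; "grasp_force": force on a finger pad.
Only numpy, scipy, OpenCV 4.12 (cv2) and the standard library are available. Lean on these libraries where they do the work, as an engineer would, in place of code of your own. Each camera call takes 0.05 s, during which the arm holds its last target. There are 200 camera calls.

## Task

Build the stepped colonnade: stand the four white foam columns upright on the four cork marks of the grey base strip, one in the middle of each mark, in order of height, with the tallest on the mark next to the blue pin and the shortest on the mark next to the yellow pin. Do not knock any column over on the way, and leave them all standing free and still.

Things in the scene. Friction and masses are not known exactly. Their poses are not given: they have to be found in the camera images.
- column_1: The shortest of four loose white fluted columns of hard model foam, 52 mm high in all, standing upright: a round foot 50 mm across and 8 mm thick, above it a straight round shaft 40 mm across up to the flat top. Origin: centre of the underside; z up along the shaft; the yaw means nothing. Between 50 and 140 g, varying.
- column_2: The second shortest of four loose white fluted columns of hard model foam, 78 mm high in all, standing upright: a round foot 50 mm across and 8 mm thick, above it a straight round shaft 40 mm across up to the flat top. Origin: centre of the underside; z up along the shaft; the yaw means nothing. Between 50 and 140 g, varying.
- column_3: The second tallest of four loose white fluted columns of hard model foam, 104 mm high in all, standing upright: a round foot 50 mm across and 8 mm thick, above it a straight round shaft 40 mm across up to the flat top. Origin: centre of the underside; z up along the shaft; the yaw means nothing. Between 50 and 140 g, varying.
- column_4: The tallest of four loose white fluted columns of hard model foam, 130 mm high in all, standing upright: a round foot 50 mm across and 8 mm thick, above it a straight round shaft 40 mm across up to the flat top. Origin: centre of the underside; z up along the shaft; the yaw means nothing. Between 50 and 140 g, varying.
- mark_1: One of four like round cork marks, 76 mm across and 3 mm thick, fixed in a straight row 90 mm apart on a fixed grey base strip (460 x 90 x 10 mm); the end mark at the -y end of the row. Origin: centre of its underside, which lies on the strip 10 mm above the table, so its top is 3 mm above the origin and 13 mm above the table. y runs along the row, x across it.
- mark_2: One of four like round cork marks, 76 mm across and 3 mm thick, fixed in a straight row 90 mm apart on a fixed grey base strip (460 x 90 x 10 mm); second from the -y end of the row. Origin: centre of its underside, which lies on the strip 10 mm above the table, so its top is 3 mm above the origin and 13 mm above the table. y runs along the row, x across it.
- mark_3: One of four like round cork marks, 76 mm across and 3 mm thick, fixed in a straight row 90 mm apart on a fixed grey base strip (460 x 90 x 10 mm); second from the +y end of the row. Origin: centre of its underside, which lies on the strip 10 mm above the table, so its top is 3 mm above the origin and 13 mm above the table. y runs along the row, x across it.
- mark_4: One of four like round cork marks, 76 mm across and 3 mm thick, fixed in a straight row 90 mm apart on a fixed grey base strip (460 x 90 x 10 mm); the end mark at the +y end of the row. Origin: centre of its underside, which lies on the strip 10 mm above the table, so its top is 3 mm above the origin and 13 mm above the table. y runs along the row, x across it.
- blue_pin: Fixed bright blue pin, 28 mm across and 30 mm high, on the base strip just beyond one end of the row, in line with the marks and 70 mm from the centre of the end mark; at either end from start to start. Origin: centre of its underside, 10 mm above the table.
- yellow_pin: Fixed yellow pin of the same size, in the same way at the other end of the row.
Mind the look-alikes: they are no part of the job. What is shaped like the column_2 but pink or red is not meant.

How it is judged:
By the outcome, as a careful person would: the job done as asked, in the order asked, and still so for the second after the job is handed in, with the robot touching nothing.
It also fails if it takes over 112 s, if anything falls off the work surface, if the arm or the gripper's body presses on something with over 40 N, if the wrist force passes 120 N, or if a joint passes its speed limit or range.

## Working session

There is one attempt and no reset: what is moved stays moved. The work goes in short steps, Python scripts to look and compute and a tool call to move; the robot and the scene stay as the last step left them, time stands still between calls to the robot, and variables do not carry over. Pictures are saved under pics/ and viewed, at most 14 in all, crops included, and the job is handed in when it is done.

Besides the shell and the picture viewer there is one more tool, called as a command line: name --pt "numbers of a row" for each row, then --argument value for the rest. carry_out: Moves the arm, as the interface text tells. Shift numbers are shares of 12 cm and turn numbers shares of 180 degrees, none past 1 either way. Its arguments: {"type":"object","properties":{"targets":{"type":"array","items":{"type":"array","items":{"type":"number","minimum":-1,"maximum":1}}},"force":{"type":"number"}},"required":["targets"]}

```bash
mkdir -p pics; ls
python3 - <<'E'
from station import r,eyes
import cv2
for n in("scene","top"):
    p,d=eyes.grab_frame(n); cv2.imwrite(f"pics/{n}0.png",p[:,:,::-1]); print(n,eyes.camera_info(n),d[200,320])
print(r.sense())
E
```

```text
pics
scene {'vertical_fov': 55.03266346187075, 'cx': 319.57795805548784, 'cy': 200.6662490635155, 'xyz': array([1042.0761573 , -179.75838196,  604.45232375]), 'attitude': array([0.7600167 , 0.31200075, 0.22272162, 0.52480971])} 861.7699
top {'vertical_fov': 55.64978354681485, 'cx': 317.1243273391047, 'cy': 196.2608374082873, 'xyz': array([401.03573912,  51.97059613, 891.76404211]), 'attitude': array([ 0.71529869,  0.0385763 , -0.05045631, -0.69592659])} 893.8719
{'t': 0.1, 'joints': array([-1.34649358,  0.42664093,  0.07388331,  1.60652929, -0.03406714,
        1.1107804 , -0.06711747]), 'joint_velocities': array([-0.00142199, -0.00173483,  0.0005249 , -0.00223959, -0.00040065,
        0.00130503, -0.00019336]), 'effort': array([ 7.39030918e-03, -9.37469673e+01,  3.67621221e+00, -4.55047488e+01,
       -4.87460266e-02,  1.66682561e-02,  1.68814149e-04]), 'ee_pos': array([246.40086729, 628.03181107, 221.87162632]), 'ee_rot': array([-4.42261797e-05,  1.85845401e-01,  9.82578844e-01, -5.47522683e-04]), 'ft_force': array([-0.47425287, -0.94951972,  0.16988384]), 'wrist_torque': array([ 0.0154157 , -0.01274671,  0.00183836]), 'grasp_force': 0.0, 'opening': 94.30458848486266}
```

View pics/top0.png

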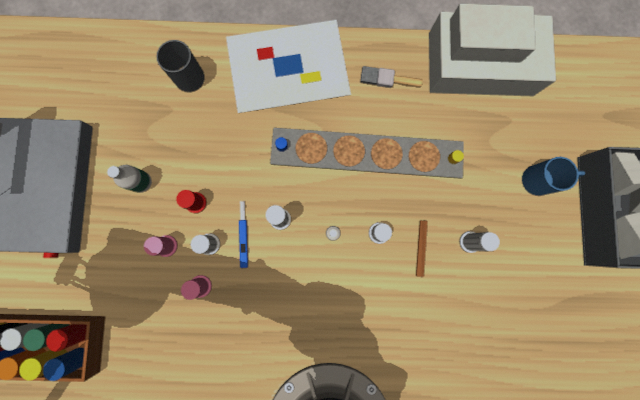

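View pics/scene0.png

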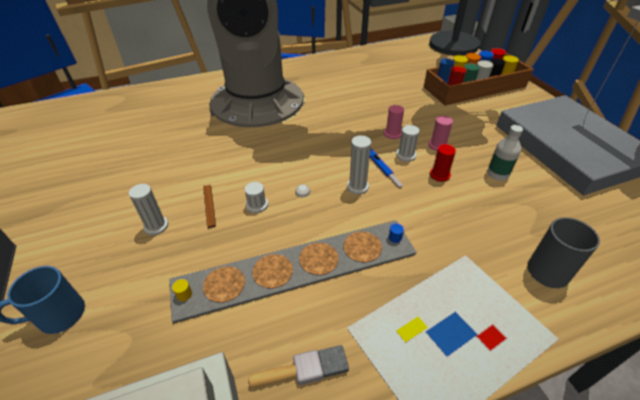

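Top view: white columns at (278,215), (381,232), (485,241) and (204,244), strip running from the blue pin (281,144) to the yellow pin (457,157). The white bead at (333,233) and the pink and red columns at (160,245), (197,287) and (190,201) are look-alikes. The scene view has white columns at (360,165), (148,207), (256,196) and (408,142).

```bash
cat > h.py <<'E'
import numpy as np, cv2
from scipy.spatial.transform import Rotation as R
from station import r,eyes
def cam(n):
    c=eyes.camera_info(n); f=200/np.tan(np.radians(c["vertical_fov"]/2)); q=c["attitude"]
    return c,f,R.from_quat(q[[1,2,3,0]]).as_matrix()
def rays(n,uv):
    c,f,M=cam(n); uv=np.atleast_2d(uv).astype(float)
    d=np.c_[(uv[:,0]-c["cx"])/f,-(uv[:,1]-c["cy"])/f,-np.ones(len(uv))]
    return c["xyz"],d@M.T
def plane(n,uv,z):
    o,d=rays(n,uv); return o+d*((z-o[2])/d[:,2])[:,None]
def cloud(n,dep):
    v,u=np.mgrid[:400,:640]; o,d=rays(n,np.c_[u.ravel(),v.ravel()])
    return (o+d*dep.ravel()[:,None]).reshape(400,640,3)
def proj(n,P):
    c,f,M=cam(n); q=(np.atleast_2d(P)-c["xyz"])@M; return np.c_[c["cx"]+f*q[:,0]/-q[:,2],c["cy"]+f*q[:,1]/q[:,2]]
def blobs(mask,lo=20):
    n,l,s,c=cv2.connectedComponentsWithStats(mask.astype(np.uint8)); return [(l==i,s[i,4],c[i]) for i in range(1,n) if s[i,4]>=lo]
E
python3 - <<'E'
from h import *
print(eyes.camera_info("top").keys())
for n in("top","scene"):
    p,d=eyes.grab_frame(n); W=cloud(n,d); hsv=cv2.cvtColor(p,cv2.COLOR_RGB2HSV)
    H,S,V=[hsv[...,i].astype(int) for i in range(3)]
    print(n,"table z:",[np.round(W[v,u],0).tolist() for v,u in ((350,250),(100,200),(300,550),(110,480),(170,240),(50,100))])
    X=W; roi=(X[...,0]>150)&(X[...,0]<900)&(abs(X[...,1])<480)&(d>0)
    for nm,m in (("blue",(H>105)&(H<125)&(S>180)&(V>80)),("yel",(H>24)&(H<34)&(S>180)&(V>100)),("cork",(H>4)&(H<16)&(S>90)&(W[...,2]>5)&(W[...,2]<25)),("white",(S<45)&(V>110)&(W[...,2]>15))):
        for b,a,c in blobs(m&roi,25):
            P=W[b]; zt=np.percentile(P[:,2],97); T=P[P[:,2]>zt-6]
            print(" ",nm,a,c.round(1),"mean",P.mean(0).round(0),"top z",zt.round(0),"topmid",((T.max(0)+T.min(0))/2).round(1)[:2],"span",np.ptp(T,0).round(0)[:2])
E
python3 - <<'E'
import cv2
a=cv2.imread("pics/top0.png")[120:300,130:510]; cv2.imwrite("pics/crop1.png",cv2.resize(a,None,fx=2.1,fy=2.1,interpolation=cv2.INTER_CUBIC))
E
```

```text
dict_keys(['vertical_fov', 'cx', 'cy', 'xyz', 'attitude'])
top table z: [[162.0, 180.0, 2.0], [743.0, 330.0, -1.0], [288.0, -505.0, 4.0], [739.0, -356.0, 3.0], [572.0, 223.0, 3.0], [862.0, 583.0, 1.0]]
  blue 262 [287.4  64.4] mean [840. 120.   3.] top z 6.0 topmid [840.2 119.2] span [52. 71.]
  blue 100 [280.8 143. ] mean [630. 126.  40.] top z 43.0 topmid [630.1 125.7] span [25. 24.]
  blue 219 [243.  240.7] mean [405. 206.  13.] top z 16.0 topmid [400.1 206.9] span [105.  22.]
  yel 147 [310.   76.8] mean [810.  64.   2.] top z 5.0 topmid [809.6  63.9] span [28. 45.]
  yel 93 [456.8 155.7] mean [ 613. -281.   41.] top z 43.0 topmid [ 612.4 -281.7] span [25. 24.]
  cork 723 [310.9 148. ] mean [628.  56.  14.] top z 17.0 topmid [627.7  56.3] span [74. 72.]
  cork 727 [348.6 150.8] mean [624. -33.  14.] top z 17.0 topmid [624.3 -33.2] span [72. 74.]
  cork 718 [386.2 153.5] mean [ 620. -123.   14.] top z 17.0 topmid [ 621.  -123.6] span [73. 74.]
  cork 729 [423.9 156.2] mean [ 616. -213.   14.] top z 17.0 topmid [ 616.5 -213.4] span [74. 73.]
  cork 411 [421.4 248.6] mean [ 398. -20
[... 2244 characters left out ...]
n [39. 38.]
  white 282 [510.1 146. ] mean [548. 445.  89.] top z 106.0 topmid [545.  451.2] span [ 9. 15.]
  white 200 [253.6 188.6] mean [ 436. -109.   51.] top z 53.0 topmid [ 434.2 -108.3] span [40. 38.]
  white 247 [139.3 190.9] mean [ 420. -321.  103.] top z 105.0 topmid [ 419.8 -321. ] span [40. 38.]
  white 28 [302.5 187. ] mean [432.  -0.  16.] top z 17.0 topmid [432.5  -0.9] span [16. 16.]
  white 26 [334.3 350.7] mean [806. -74.  17.] top z 19.0 topmid [806.5 -74.6] span [12.  9.]
  white 668 [307.8 365.5] mean [ 814. -120.   19.] top z 21.0 topmid [ 812.5 -120.3] span [42. 42.]
  white 3378 [178.8 383.3] mean [ 817. -283.  119.] top z 151.0 topmid [ 839.6 -301.4] span [ 39. 102.]
```

View pics/crop1.png

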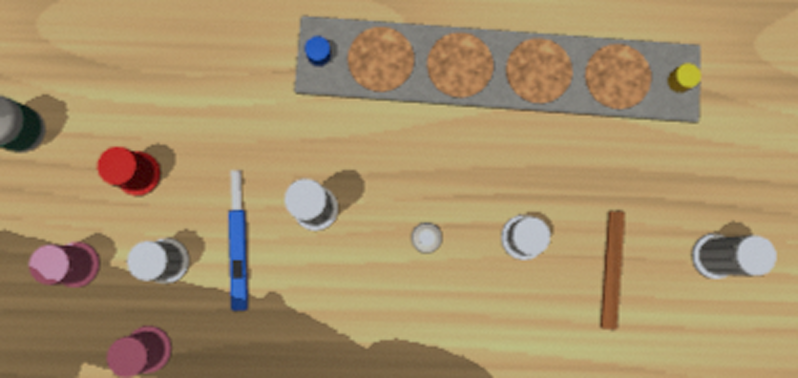

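Strip and four white columns confirmed. The heights read 131, 106, 80 and 54 mm, which match columns 4, 3, 2 and 1. The bead at (333,233) is 21 mm high and the pink/red columns are the wrong colour. Blue is at +y, so columns 4, 3, 2, 1 go to y = 56, -33, -123, -213. First I turn the tool so that it closes along world x.

carry_out --pt "0 0 0 0 0 0 0.0381" --pt "0 0 0 0 0 0 0.0381" --pt "0 0 0 0 0 0 0.0381" --pt "0 0 0 0 0 0 0.0381" --pt "0 0 0 0 0 0 0.0381" --pt "0 0 0 0 0 0 0.0381" --pt "0 0 0 0 0 0 0.0381" --pt "0 0 0 0 0 0 0.0381" --pt "0 0 0 0 0 0 0.0381" --pt "0 0 0 0 0 0 0.0381" --force 12

```text
t: 1.03
ee_pos: [246.4, 628.3, 222.3]
ee_rot: [0.0, 0.709, 0.705, -0.0]
ft_force: [-0.0, 0.5, 0.2]
opening: 94.1
grasp_force: 0.0
```

```bash
cat > to.py <<'E'
import sys
from h import *
s=r.sense(); q=s["ee_rot"]; M=R.from_quat(q[[1,2,3,0]])
yaw=np.degrees(np.arctan2(M.as_matrix()[1,1],M.as_matrix()[0,1]))
print("t",round(s["t"],2),"pos",s["ee_pos"].round(1),"yaw of y",yaw.round(2),"tilt",np.degrees(np.arccos(-M.as_matrix()[2,2])).round(2),"open",round(s["opening"],1),"grip",round(s["grasp_force"],1),"F",s["ft_force"].round(1),"j7",s["joints"][6].round(2))
for a in sys.argv[1:]:
    P=np.array(eval(a),float); print(a,"tool shift /120:",(M.inv().apply(P-s["ee_pos"])/120).round(3))
E
python3 to.py 459,123,200 459,123,68
```

```text
t 1.03 pos [246.4 628.3 222.3] yaw of y -0.34 tilt 0.02 open 94.1 grip 0.0 F [-0.   0.5  0.2] j7 -1.17
459,123,200 tool shift /120: [-4.2    1.796  0.187]
459,123,68 tool shift /120: [-4.2    1.797  1.287]
```

carry_out --pt "0 -0.21 0.09 0 0 0 0" --pt "0 -0.21 0.09 0 0 0 0" --pt "0 -0.21 0.09 0 0 0 0" --pt "0 -0.21 0.09 0 0 0 0" --pt "0 -0.21 0.09 0 0 0 0" --pt "0 -0.21 0.09 0 0 0 0" --pt "0 -0.21 0.09 0 0 0 0" --pt "0 -0.21 0.09 0 0 0 0" --pt "0 -0.21 0.09 0 0 0 0" --pt "0 -0.21 0.09 0 0 0 0"

```text
t: 1.87
ee_pos: [354.8, 375.0, 222.5]
ee_rot: [-0.0, 0.707, 0.707, -0.0]
ft_force: [0.7, 0.4, -0.3]
opening: 93.9
grasp_force: 0.0
```

carry_out --pt "0 -0.21 0.09 0 0 0 0" --pt "0 -0.21 0.09 0 0 0 0" --pt "0 -0.21 0.09 0 0 0 0" --pt "0 -0.21 0.09 0 0 0 0" --pt "0 -0.21 0.09 0 0 0 0" --pt "0 -0.21 0.09 0 0 0 0" --pt "0 -0.21 0.09 0 0 0 0" --pt "0 -0.21 0.09 0 0 0 0" --pt "0 -0.21 0.09 0 0 0 0" --pt "0 -0.21 0.09 0 0 0 0"

```text
t: 2.7
ee_pos: [462.7, 123.1, 222.6]
ee_rot: [-0.0, 0.707, 0.707, 0.0]
ft_force: [0.5, 0.0, 0.2]
opening: 94.2
grasp_force: 0.0
```

```bash
python3 to.py 459.5,123.3,68
```

```text
t 2.7 pos [462.7 123.1 222.6] yaw of y 0.0 tilt 0.02 open 94.2 grip 0.0 F [0.5 0.  0.2] j7 -0.31
459.5,123.3,68 tool shift /120: [ 1.000e-03 -2.700e-02  1.288e+00]
```

carry_out --pt "0 0 -0.027 0.09 0 0 0" --pt "0 0 0 0.16 0 0 0" --pt "0 0 0 0.16 0 0 0" --pt "0 0 0 0.16 0 0 0" --pt "0 0 0 0.16 0 0 0" --pt "0 0 0 0.16 0 0 0" --pt "0 0 0 0.16 0 0 0" --pt "0 0 0 0.16 0 0 0" --pt "0 0 0 0.08 0 0 0" --pt "0 0 0 0 0 0 0"

```text
t: 3.53
ee_pos: [458.2, 123.8, 66.1]
ee_rot: [-0.0, 0.707, 0.707, -0.002]
ft_force: [-0.9, -0.5, 1.3]
opening: 93.7
grasp_force: 0.0
```

carry_out --pt "0.4 0 0 0 0 0 0" --pt "0.45 0 0 0 0 0 0" --pt "0.5 0 0 0 0 0 0" --pt "0.55 0 0 0 0 0 0" --pt "0.6 0 0 0 0 0 0" --pt "0.65 0 0 0 0 0 0" --pt "0.7 0 0 0 0 0 0" --pt "0.8 0 0 0 0 0 0" --pt "0.9 0 0 0 0 0 0" --pt "1 0 0 0 0 0 0" --force 12

```text
t: 4.37
ee_pos: [459.2, 124.3, 67.7]
ee_rot: [-0.0, 0.707, 0.707, -0.0]
ft_force: [0.6, 0.1, 0.6]
opening: 39.4
grasp_force: 12.0
```

```bash
python3 to.py 627.5,56.5,120
```

```text
t 4.37 pos [459.2 124.3  67.7] yaw of y -0.01 tilt 0.0 open 39.4 grip 12.0 F [0.6 0.1 0.6] j7 -0.09
627.5,56.5,120 tool shift /120: [-0.565  1.402 -0.436]
```

carry_out --pt "1 0 0 -0.06 0 0 0" --pt "1 0 0 -0.12 0 0 0" --pt "1 0 0 -0.12 0 0 0" --pt "1 0 0 -0.12 0 0 0" --pt "1 -0.02 0.05 0 0 0 0" --pt "1 -0.05 0.12 0 0 0 0" --pt "1 -0.06 0.16 0 0 0 0" --pt "1 -0.06 0.16 0 0 0 0" --pt "1 -0.06 0.16 0 0 0 0" --pt "1 -0.06 0.16 0 0 0 0"

```text
t: 5.2
ee_pos: [557.4, 86.6, 117.7]
ee_rot: [-0.0, 0.707, 0.707, -0.0]
ft_force: [-0.2, 0.9, -0.3]
opening: 39.7
grasp_force: 12.0
```

carry_out --pt "1 -0.06 0.16 0 0 0 0" --pt "1 -0.06 0.16 0 0 0 0" --pt "1 -0.06 0.12 0 0 0 0" --pt "1 -0.05 0.09 0 0 0 0" --pt "1 -0.03 0.05 0 0 0 0" --pt "1 0 0 0 0 0 0" --pt "1 0 0 0 0 0 0" --pt "1 0 0 0 0 0 0" --pt "1 0 0 0 0 0 0" --pt "1 0 0 0 0 0 0"

```text
t: 6.03
ee_pos: [625.6, 56.5, 118.2]
ee_rot: [-0.0, 0.707, 0.707, 0.0]
ft_force: [1.3, -0.3, -1.6]
opening: 39.8
grasp_force: 12.0
```

```bash
cat > look.py <<'E'
from h import *
import sys
# white tops measured in both views, in x,y,z
for n in("top","scene"):
    p,d=eyes.grab_frame(n); W=cloud(n,d); hsv=cv2.cvtColor(p,cv2.COLOR_RGB2HSV)
    S,V=hsv[...,1].astype(int),hsv[...,2].astype(int)
    roi=(W[...,0]>350)&(W[...,0]<700)&(abs(W[...,1])<400)&(d>0)
    for b,a,c in blobs((S<45)&(V>110)&(W[...,2]>35)&roi,25):
        P=W[b]; zt=np.percentile(P[:,2],97); T=P[P[:,2]>zt-6]
        print(n,a,c.round(0),"z",zt.round(0),"xy",((T.max(0)+T.min(0))/2).round(1)[:2],"span",np.ptp(T,0).round(0)[:2])
    if len(sys.argv)>1: cv2.imwrite(f"pics/{n}{sys.argv[1]}.png",p[:,:,::-1])
E
python3 look.py 1; python3 to.py 628,56.8,81.5
```

```text
top 19449 [288.  99.] z 686.0 xy [436.2  79.7] span [22. 62.]
top 21988 [234. 300.] z 756.0 xy [356.8  90.7] span [14. 23.]
top 261 [382. 232.] z 56.0 xy [ 431.  -107.8] span [38. 38.]
top 354 [488. 242.] z 107.0 xy [ 417.4 -322.1] span [38. 40.]
scene 197 [410. 133.] z 78.0 xy [397.8 284.9] span [38. 37.]
scene 25 [354. 141.] z 252.0 xy [601.6  37. ] span [27.  5.]
scene 226 [253. 190.] z 53.0 xy [ 434.2 -108.7] span [39. 37.]
scene 346 [140. 195.] z 104.0 xy [ 418.3 -320.9] span [40. 38.]
scene 355 [363. 226.] z 161.0 xy [640.1  44.1] span [4. 4.]
t 6.13 pos [625.8  56.4 118.2] yaw of y 0.03 tilt 0.02 open 40.0 grip 12.0 F [-0.4 -0.2  0.3] j7 0.11
628,56.8,81.5 tool shift /120: [0.003 0.018 0.306]
```

View pics/scene1.png

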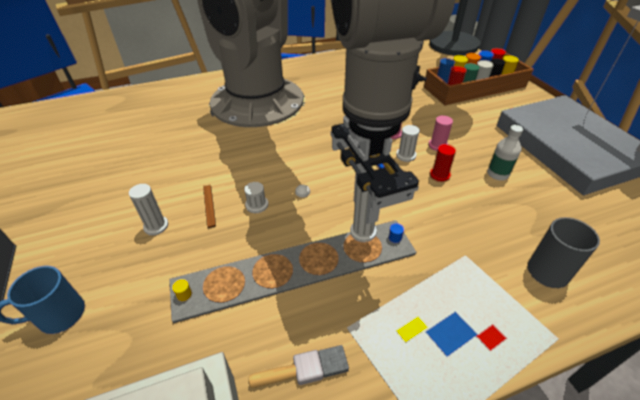

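The column hangs upright over the blue-end mark, foot at (363,228). Lowering.

carry_out --pt "1 0.006 0.025 0.02 0 0 0" --pt "1 0 0 0.06 0 0 0" --pt "1 0 0 0.08 0 0 0" --pt "1 0 0 0.07 0 0 0" --pt "1 0 0 0.04 0 0 0" --pt "1 0 0 0.02 0 0 0" --pt "1 0 0 0.015 0 0 0" --pt "1 0 0 0 0 0 0" --pt "1 0 0 0 0 0 0" --pt "1 0 0 0 0 0 0"

```text
t: 6.97
ee_pos: [629.2, 56.7, 81.8]
ee_rot: [0.0, 0.707, 0.707, 0.0]
ft_force: [-0.4, 0.4, -1.1]
opening: 39.8
grasp_force: 12.0
```

```bash
python3 to.py 629,57,80.7
```

```text
t 6.97 pos [629.2  56.7  81.8] yaw of y -0.0 tilt 0.03 open 39.8 grip 12.0 F [-0.4  0.4 -1.1] j7 0.14
629,57,80.7 tool shift /120: [ 0.003 -0.002  0.009]
```

carry_out --pt "1 0 0 0.004 0 0 0" --pt "1 0 0 0.004 0 0 0" --pt "1 0 0 0 0 0 0" --pt "0.54 0 0 0 0 0 0" --pt "0.5 0 0 0 0 0 0" --pt "0.4 0 0 0 0 0 0" --pt "0.3 0 0 0 0 0 0" --pt "0.1 0 0 0 0 0 0" --pt "0 0 0 0 0 0 0" --pt "0 0 0 0 0 0 0"

```text
t: 7.8
ee_pos: [629.0, 56.7, 80.5]
ee_rot: [-0.0, 0.707, 0.707, -0.0]
ft_force: [-0.2, -0.2, -0.3]
opening: 77.0
grasp_force: 0.0
```

carry_out --pt "0 0 0 -0.05 0 0 0" --pt "0 0 0 -0.1 0 0 0" --pt "0 0 0 -0.16 0 0 0" --pt "0 0 0 -0.16 0 0 0" --pt "0 0 0 -0.16 0 0 0" --pt "0 0 0 -0.16 0 0 0" --pt "0 0 0 -0.16 0 0 0" --pt "0 0 0 -0.1 0 0 0" --pt "0 0 0 -0.05 0 0 0" --pt "0 0 0 0 0 0 0"

```text
t: 8.63
ee_pos: [629.6, 56.8, 214.0]
ee_rot: [0.0, 0.707, 0.707, 0.001]
ft_force: [0.4, -0.9, -0.9]
opening: 94.2
grasp_force: 0.0
```

```bash
python3 to.py 419,-321,210
```

```text
t 8.63 pos [629.6  56.8 214. ] yaw of y 0.0 tilt 0.12 open 94.2 grip 0.0 F [ 0.4 -0.9 -0.9] j7 0.05
419,-321,210 tool shift /120: [-3.148 -1.755  0.028]
```

carry_out --pt "0 -0.1 -0.055 0 0 0 0" --pt "0 -0.2 -0.11 0 0 0 0" --pt "0 -0.2 -0.11 0 0 0 0" --pt "0 -0.2 -0.11 0 0 0 0" --pt "0 -0.2 -0.11 0 0 0 0" --pt "0 -0.2 -0.11 0 0 0 0" --pt "0 -0.2 -0.11 0 0 0 0" --pt "0 -0.2 -0.11 0 0 0 0" --pt "0 -0.2 -0.11 0 0 0 0" --pt "0 -0.2 -0.11 0 0 0 0"

```text
t: 9.47
ee_pos: [501.5, -172.8, 211.5]
ee_rot: [-0.001, 0.707, 0.707, -0.001]
ft_force: [0.0, -0.1, -0.5]
opening: 94.2
grasp_force: 0.0
```

carry_out --pt "0 -0.2 -0.11 0 0 0 0" --pt "0 -0.2 -0.11 0 0 0 0" --pt "0 -0.2 -0.11 0 0 0 0" --pt "0 -0.2 -0.11 0 0 0 0" --pt "0 -0.2 -0.11 0 0 0 0" --pt "0 -0.15 -0.1 0 0 0 0" --pt "0 -0.1 -0.06 0 0 0 0" --pt "0 0 0 0 0 0 0" --pt "0 0 0 0 0 0 0" --pt "0 0 0 0 0 0 0"

```text
t: 10.3
ee_pos: [418.2, -320.7, 211.9]
ee_rot: [-0.001, 0.707, 0.707, -0.0]
ft_force: [0.3, 0.5, 0.6]
opening: 93.8
grasp_force: 0.0
```

```bash
python3 look.py; python3 to.py 418.6,-321,60
```

```text
top 288 [311. 132.] z 146.0 xy [627.1  55.6] span [39. 39.]
top 262 [383. 232.] z 55.0 xy [ 431.  -107.9] span [38. 38.]
top 274 [490. 241.] z 107.0 xy [ 417.4 -322.2] span [37. 39.]
top 279 [200. 244.] z 81.0 xy [395.4 284.8] span [38. 39.]
top 114 [569. 264.] z 385.0 xy [ 387.6 -298.8] span [18. 22.]
scene 145 [410. 130.] z 78.0 xy [397.6 284.9] span [37. 39.]
scene 202 [254. 189.] z 53.0 xy [ 434.1 -108.5] span [39. 38.]
scene 206 [139. 191.] z 105.0 xy [ 420.1 -320.8] span [36. 35.]
scene 315 [367. 199.] z 143.0 xy [629.6  55.8] span [38. 39.]
t 10.4 pos [ 418.7 -320.4  212.1] yaw of y 0.08 tilt 0.04 open 93.9 grip 0.0 F [-0.5 -0.7 -0.5] j7 0.75
418.6,-321,60 tool shift /120: [-0.005 -0.     1.268]
```

carry_out --pt "0 0 0 0.08 0 0 0" --pt "0 0 0 0.16 0 0 0" --pt "0 0 0 0.16 0 0 0" --pt "0 0 0 0.16 0 0 0" --pt "0 0 0 0.16 0 0 0" --pt "0 0 0 0.16 0 0 0" --pt "0 0 0 0.16 0 0 0" --pt "0 0 0 0.14 0 0 0" --pt "0 0 0 0.09 0 0 0" --pt "0 0 0 0 0 0 0"

```text
t: 11.23
ee_pos: [417.4, -320.4, 57.9]
ee_rot: [-0.002, 0.707, 0.707, -0.001]
ft_force: [-0.4, 0.5, -0.2]
opening: 94.0
grasp_force: 0.0
```

carry_out --pt "0.4 0 0 0 0 0 0" --pt "0.45 0 0 0 0 0 0" --pt "0.5 0 0 0 0 0 0" --pt "0.55 0 0 0 0 0 0" --pt "0.6 0 0 0 0 0 0" --pt "0.65 0 0 0 0 0 0" --pt "0.7 0 0 0 0 0 0" --pt "0.8 0 0 0 0 0 0" --pt "0.9 0 0 0 0 0 0" --pt "1 0 0 0 0 0 0"

```text
t: 12.07
ee_pos: [418.4, -321.3, 60.2]
ee_rot: [-0.0, 0.707, 0.707, -0.0]
ft_force: [0.2, 0.1, 2.2]
opening: 39.8
grasp_force: 12.0
```

```bash
python3 to.py 625.7,-32.5,130
```

```text
t 12.07 pos [ 418.4 -321.3   60.2] yaw of y 0.0 tilt 0.0 open 39.8 grip 12.0 F [0.2 0.1 2.2] j7 0.96
625.7,-32.5,130 tool shift /120: [ 2.407  1.727 -0.582]
```

carry_out --pt "1 0 0 -0.06 0 0 0" --pt "1 0 0 -0.13 0 0 0" --pt "1 0 0 -0.13 0 0 0" --pt "1 0 0 -0.13 0 0 0" --pt "1 0 0 -0.13 0 0 0" --pt "1 0.05 0.03 0 0 0 0" --pt "1 0.1 0.07 0 0 0 0" --pt "1 0.15 0.11 0 0 0 0" --pt "1 0.16 0.115 0 0 0 0" --pt "1 0.16 0.115 0 0 0 0"

```text
t: 12.9
ee_pos: [471.6, -245.8, 129.6]
ee_rot: [-0.0, 0.707, 0.707, 0.0]
ft_force: [0.2, -0.1, -1.0]
opening: 39.9
grasp_force: 12.0
```

carry_out --pt "1 0.16 0.115 0 0 0 0" --pt "1 0.16 0.115 0 0 0 0" --pt "1 0.16 0.115 0 0 0 0" --pt "1 0.16 0.115 0 0 0 0" --pt "1 0.16 0.115 0 0 0 0" --pt "1 0.16 0.115 0 0 0 0" --pt "1 0.16 0.115 0 0 0 0" --pt "1 0.16 0.115 0 0 0 0" --pt "1 0.16 0.115 0 0 0 0" --pt "1 0.15 0.11 0 0 0 0"

```text
t: 13.73
ee_pos: [609.0, -54.4, 129.3]
ee_rot: [-0.0, 0.707, 0.707, -0.0]
ft_force: [1.3, 0.1, -0.6]
opening: 39.8
grasp_force: 12.0
```

carry_out --pt "1 0.1 0.08 0 0 0 0" --pt "1 0.05 0.04 0 0 0 0" --pt "1 0 0 0 0 0 0" --pt "1 0 0 0 0 0 0" --pt "1 0 0 0 0 0 0" --pt "1 0 0 0 0 0 0" --pt "1 0 0 0 0 0 0" --pt "1 0 0 0 0 0 0" --pt "1 0 0 0 0 0 0" --pt "1 0 0 0 0 0 0"

```text
t: 14.57
ee_pos: [623.0, -38.3, 129.8]
ee_rot: [-0.0, 0.707, 0.707, 0.0]
ft_force: [-0.4, -0.3, -0.6]
opening: 40.1
grasp_force: 12.0
```

```bash
python3 to.py 625.7,-32.8,73.5
```

```text
t 14.57 pos [623.  -38.3 129.8] yaw of y -0.01 tilt 0.01 open 40.1 grip 12.0 F [-0.4 -0.3 -0.6] j7 0.3
625.7,-32.8,73.5 tool shift /120: [0.045 0.023 0.469]
```

carry_out --pt "1 0.025 0.013 0.02 0 0 0" --pt "1 0.02 0.01 0.06 0 0 0" --pt "1 0 0 0.1 0 0 0" --pt "1 0 0 0.1 0 0 0" --pt "1 0 0 0.1 0 0 0" --pt "1 0 0 0.05 0 0 0" --pt "1 0 0 0.02 0 0 0" --pt "1 0 0 0.01 0 0 0" --pt "1 0 0 0 0 0 0" --pt "1 0 0 0 0 0 0"

```text
t: 15.4
ee_pos: [626.1, -32.9, 74.9]
ee_rot: [0.0, 0.707, 0.707, 0.0]
ft_force: [-0.4, 0.0, -1.6]
opening: 40.0
grasp_force: 12.0
```

```bash
python3 to.py 625.7,-32.8,73.2
```

```text
t 15.4 pos [626.1 -32.9  74.9] yaw of y -0.01 tilt 0.03 open 40.0 grip 12.0 F [-0.4  0.  -1.6] j7 0.34
625.7,-32.8,73.2 tool shift /120: [ 0.001 -0.003  0.014]
```

carry_out --pt "1 0 -0.003 0.006 0 0 0" --pt "1 0 0 0.006 0 0 0" --pt "1 0 0 0 0 0 0" --pt "0.54 0 0 0 0 0 0" --pt "0.5 0 0 0 0 0 0" --pt "0.4 0 0 0 0 0 0" --pt "0.3 0 0 0 0 0 0" --pt "0.1 0 0 0 0 0 0" --pt "0 0 0 0 0 0 0" --pt "0 0 0 0 0 0 0"

```text
t: 16.23
ee_pos: [625.4, -32.7, 73.1]
ee_rot: [-0.0, 0.707, 0.707, -0.0]
ft_force: [-0.4, -0.1, 0.2]
opening: 77.1
grasp_force: 0.0
```

carry_out --pt "0 0 0 -0.05 0 0 0" --pt "0 0 0 -0.1 0 0 0" --pt "0 0 0 -0.18 0 0 0" --pt "0 0 0 -0.18 0 0 0" --pt "0 0 0 -0.18 0 0 0" --pt "0 0 0 -0.18 0 0 0" --pt "0 0 0 -0.18 0 0 0" --pt "0 0 0 -0.1 0 0 0" --pt "0 0 0 -0.05 0 0 0" --pt "0 0 0 0 0 0 0"

```text
t: 17.07
ee_pos: [625.9, -32.7, 218.4]
ee_rot: [0.0, 0.707, 0.707, 0.001]
ft_force: [-0.4, 0.1, 0.2]
opening: 93.9
grasp_force: 0.0
```

```bash
python3 to.py 396.6,285,200
```

```text
t 17.07 pos [625.9 -32.7 218.4] yaw of y 0.01 tilt 0.11 open 93.9 grip 0.0 F [-0.4  0.1  0.2] j7 0.23
396.6,285,200 tool shift /120: [ 2.648 -1.911  0.151]
```

carry_out --pt "0 0.1 -0.072 0 0 0 0" --pt "0 0.2 -0.144 0 0 0 0" --pt "0 0.2 -0.144 0 0 0 0" --pt "0 0.2 -0.144 0 0 0 0" --pt "0 0.2 -0.144 0 0 0 0" --pt "0 0.2 -0.144 0 0 0 0" --pt "0 0.2 -0.144 0 0 0 0" --pt "0 0.2 -0.144 0 0 0 0" --pt "0 0.2 -0.144 0 0 0 0" --pt "0 0.2 -0.144 0 0 0 0"

```text
t: 17.9
ee_pos: [459.7, 196.1, 216.1]
ee_rot: [-0.0, 0.707, 0.707, -0.001]
ft_force: [0.4, -0.3, 0.3]
opening: 93.8
grasp_force: 0.0
```

carry_out --pt "0 0.2 -0.144 0 0 0 0" --pt "0 0.2 -0.144 0 0 0 0" --pt "0 0.2 -0.144 0 0 0 0" --pt "0 0.15 -0.11 0 0 0 0" --pt "0 0 0 0 0 0 -0.036" --pt "0 0 0 0 0 0 -0.036" --pt "0 0 0 0 0 0 -0.036" --pt "0 0 0 0 0 0 -0.036" --pt "0 0 0 0 0 0 -0.036" --pt "0 0 0 0 0 0 -0.036"

```text
t: 18.73
ee_pos: [395.7, 284.9, 216.0]
ee_rot: [-0.0, 0.429, 0.903, -0.001]
ft_force: [-0.1, -0.9, -0.2]
opening: 93.8
grasp_force: 0.0
```

```bash
python3 look.py 2; python3 to.py 396.6,285.3,46
python3 - <<'E'
from h import *
p,d=eyes.grab_frame("scene"); W=cloud("scene",d); h=cv2.cvtColor(p,cv2.COLOR_RGB2HSV).astype(int)
for b,a,c in blobs(((h[...,0]>150)|(h[...,0]<3))&(h[...,1]>70)&(W[...,2]>60)&(W[...,2]<90),20):
    P=W[b];print(a,c.round(),P.mean(0).round(),P.max(0).round(),P.min(0).round())
E
```

```text
top 296 [311. 132.] z 146.0 xy [627.7  55.6] span [39. 39.]
top 275 [353. 139.] z 120.0 xy [624.  -34.1] span [38. 39.]
top 4127 [ 27. 231.] z 646.0 xy [392.1 227.9] span [41. 50.]
top 266 [382. 232.] z 55.0 xy [ 431.  -107.9] span [38. 38.]
top 282 [200. 244.] z 82.0 xy [395.4 285. ] span [38. 39.]
top 139 [163. 253.] z 389.0 xy [383.8 244.6] span [27. 17.]
scene 144 [410. 130.] z 78.0 xy [398.8 285.1] span [39. 39.]
scene 211 [254. 189.] z 53.0 xy [ 432.9 -108.3] span [40. 38.]
scene 325 [367. 199.] z 143.0 xy [629.   56.2] span [40. 39.]
scene 331 [318. 221.] z 117.0 xy [625.8 -33.9] span [39. 39.]
t 18.83 pos [395.8 284.9 216.1] yaw of y 39.03 tilt 0.09 open 93.7 grip 0.0 F [ 0.  -0.5  0.7] j7 0.01
396.6,285.3,46 tool shift /120: [-1.000e-03  1.000e-02  1.418e+00]
98 [498.  53.] [151. 730.  87.] [191. 761.  90.] [119. 690.  77.]
161 [456.  75.] [208. 545.  77.] [220. 568.  90.] [156. 530.  60.]
174 [396. 111.] [308. 295.  73.] [324. 318.  78.] [284. 278.  60.]
208 [443. 122.] [396. 379.  73.] [412. 401.  79.] [371. 361.  60.]
219 [445. 152.] [497. 317.  73.] [513. 336.  79.] [474. 302.  60.]
```

View pics/scene2.png

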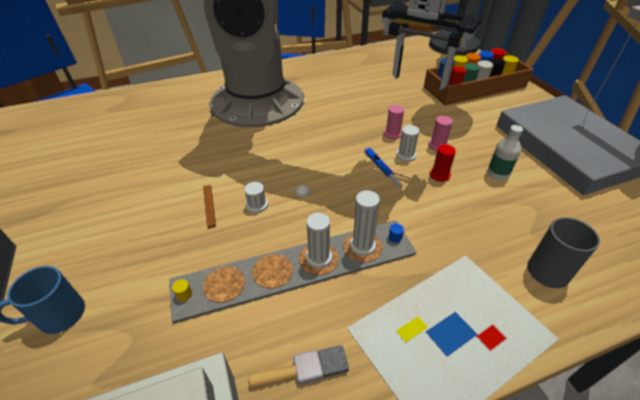

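Columns 4 and 3 stand on their marks at (366,225) and (318,242). The next target is the white column at (408,142), between the pinks at (395,120) and (441,130) and the red at (445,163). I turn a bit further so the fingers pass between them.

carry_out --pt "0 0 0 0 0 0 -0.03" --pt "0 0 0.007 0.06 0 0 -0.03" --pt "0 0 0 0.18 0 0 0" --pt "0 0 0 0.22 0 0 0" --pt "0 0 0 0.22 0 0 0" --pt "0 0 0 0.22 0 0 0" --pt "0 0 0 0.22 0 0 0" --pt "0 0 0 0.2 0 0 0" --pt "0 0 0 0.1 0 0 0" --pt "0 0 0 0 0 0 0"

```text
t: 19.72
ee_pos: [395.5, 284.4, 44.0]
ee_rot: [-0.001, 0.347, 0.938, -0.002]
ft_force: [-0.9, 0.6, -0.1]
opening: 94.0
grasp_force: 0.0
```

carry_out --pt "0.4 0 0 0 0 0 0" --pt "0.45 0 0 0 0 0 0" --pt "0.5 0 0 0 0 0 0" --pt "0.55 0 0 0 0 0 0" --pt "0.6 0 0 0 0 0 0" --pt "0.65 0 0 0 0 0 0" --pt "0.7 0 0 0 0 0 0" --pt "0.8 0 0 0 0 0 0" --pt "0.9 0 0 0 0 0 0" --pt "1 0 0 0 0 0 0"

```text
t: 20.55
ee_pos: [396.9, 285.9, 46.8]
ee_rot: [-0.0, 0.345, 0.939, 0.0]
ft_force: [-0.9, 0.0, 2.8]
opening: 39.8
grasp_force: 12.0
```

```bash
python3 to.py 396.6,285,200
```

```text
t 20.55 pos [396.9 285.9  46.8] yaw of y 49.68 tilt 0.01 open 39.8 grip 12.0 F [-0.9  0.   2.8] j7 0.38
396.6,285,200 tool shift /120: [-0.003 -0.007 -1.277]
```

carry_out --pt "1 0 0 -0.05 0 0 0" --pt "1 0 0 -0.1 0 0 0" --pt "1 0 0 -0.15 0 0 0" --pt "1 0 0 -0.15 0 0 0" --pt "1 0 0 -0.15 0 0 0" --pt "1 0 0 -0.15 0 0 0" --pt "1 0 0 -0.15 0 0 0" --pt "1 0 0 -0.15 0 0 0" --pt "1 0 0 -0.1 0 0 0" --pt "1 0 0 0 0 0 0"

```text
t: 21.38
ee_pos: [397.7, 286.4, 187.1]
ee_rot: [0.0, 0.345, 0.939, 0.002]
ft_force: [0.8, 0.1, -1.3]
opening: 40.3
grasp_force: 12.0
```

carry_out --pt "1 0 0 0 0 0 0.0306" --pt "1 0 0 0 0 0 0.0306" --pt "1 0 0 0 0 0 0.0306" --pt "1 0 0 0 0 0 0.0306" --pt "1 0 0 0 0 0 0.0306" --pt "1 0 0 0 0 0 0.0306" --pt "1 0 0 0 0 0 0.0306" --pt "1 0 0 0 0 0 0.0306" --pt "1 0 0 0 0 0 0.0306" --pt "1 0 0 0 0 0 0"

```text
t: 22.22
ee_pos: [396.6, 285.5, 184.1]
ee_rot: [0.0, 0.708, 0.706, -0.0]
ft_force: [0.1, 0.3, -0.4]
opening: 39.7
grasp_force: 12.0
```

```bash
python3 to.py 621.7,-123,190
```

```text
t 22.22 pos [396.6 285.5 184.1] yaw of y -0.19 tilt 0.05 open 39.7 grip 12.0 F [ 0.1  0.3 -0.4] j7 -0.61
621.7,-123,190 tool shift /120: [-3.398  1.887 -0.047]
```

carry_out --pt "1 -0.05 0.028 0 0 0 0" --pt "1 -0.11 0.06 0 0 0 0" --pt "1 -0.18 0.1 0 0 0 0" --pt "1 -0.18 0.1 0 0 0 0" --pt "1 -0.18 0.1 0 0 0 0" --pt "1 -0.18 0.1 0 0 0 0" --pt "1 -0.18 0.1 0 0 0 0" --pt "1 -0.18 0.1 0 0 0 0" --pt "1 -0.18 0.1 0 0 0 0" --pt "1 -0.18 0.1 0 0 0 0"

```text
t: 23.05
ee_pos: [504.1, 92.3, 184.5]
ee_rot: [-0.0, 0.705, 0.709, -0.0]
ft_force: [0.1, 0.6, -0.9]
opening: 39.5
grasp_force: 12.0
```

carry_out --pt "1 -0.18 0.1 0 0 0 0" --pt "1 -0.18 0.1 0 0 0 0" --pt "1 -0.18 0.1 0 0 0 0" --pt "1 -0.18 0.1 0 0 0 0" --pt "1 -0.18 0.1 0 0 0 0" --pt "1 -0.18 0.1 0 0 0 0" --pt "1 -0.18 0.1 0 0 0 0" --pt "1 -0.18 0.1 0 0 0 0" --pt "1 -0.18 0.1 0 0 0 0" --pt "1 -0.12 0.066 0 0 0 0"

```text
t: 23.88
ee_pos: [620.4, -117.6, 184.3]
ee_rot: [0.0, 0.706, 0.709, -0.0]
ft_force: [-0.3, -0.5, -0.6]
opening: 39.5
grasp_force: 12.0
```

carry_out --pt "1 -0.06 0.033 0 0 0 0" --pt "1 0 0 0 0 0 0" --pt "1 0 0 0 0 0 0" --pt "1 0 0 0 0 0 0" --pt "1 0 0 0 0 0 0" --pt "1 0 0 0 0 0 0" --pt "1 0 0 0 0 0 0" --pt "1 0 0 0 0 0 0" --pt "1 0 0 0 0 0 0" --pt "1 0 0 0 0 0 0"

```text
t: 24.72
ee_pos: [624.1, -121.6, 184.7]
ee_rot: [0.0, 0.706, 0.708, 0.0]
ft_force: [-0.4, -0.8, 0.0]
opening: 39.9
grasp_force: 12.0
```

```bash
python3 to.py 621.7,-122.7,60.5
```

```text
t 24.72 pos [ 624.1 -121.6  184.7] yaw of y 0.12 tilt 0.0 open 39.9 grip 12.0 F [-0.4 -0.8  0. ] j7 0.43
621.7,-122.7,60.5 tool shift /120: [-0.009 -0.02   1.035]
```

carry_out --pt "1 -0.009 -0.02 0.05 0 0 0" --pt "1 0 0 0.12 0 0 0" --pt "1 0 0 0.18 0 0 0" --pt "1 0 0 0.18 0 0 0" --pt "1 0 0 0.18 0 0 0" --pt "1 0 0 0.16 0 0 0" --pt "1 0 0 0.09 0 0 0" --pt "1 0 0 0.05 0 0 0" --pt "1 0 0 0 0 0 0" --pt "1 0 0 0 0 0 0"

```text
t: 25.55
ee_pos: [621.9, -123.1, 64.0]
ee_rot: [0.0, 0.707, 0.708, 0.0]
ft_force: [-0.2, 0.4, -0.4]
opening: 39.8
grasp_force: 12.0
```

```bash
python3 to.py 621.7,-122.7,59.7
```

```text
t 25.55 pos [ 621.9 -123.1   64. ] yaw of y 0.1 tilt 0.02 open 39.8 grip 12.0 F [-0.2  0.4 -0.4] j7 0.52
621.7,-122.7,59.7 tool shift /120: [ 0.003 -0.001  0.036]
```

carry_out --pt "1 0 0 0.014 0 0 0" --pt "1 0 0 0.012 0 0 0" --pt "1 0 0 0.006 0 0 0" --pt "1 0 0 0.003 0 0 0" --pt "1 0 0 0 0 0 0" --pt "1 0 0 0 0 0 0" --pt "0.54 0 0 0 0 0 0" --pt "0.5 0 0 0 0 0 0" --pt "0.4 0 0 0 0 0 0" --pt "0.2 0 0 0 0 0 0"

```text
t: 26.38
ee_pos: [621.6, -122.8, 59.2]
ee_rot: [-0.0, 0.706, 0.708, -0.0]
ft_force: [-0.6, -0.1, 0.2]
opening: 56.8
grasp_force: 0.0
```

carry_out --pt "0 0 0 0 0 0 0" --pt "0 0 0 0 0 0 0" --pt "0 0 0 -0.05 0 0 0" --pt "0 0 0 -0.1 0 0 0" --pt "0 0 0 -0.18 0 0 0" --pt "0 0 0 -0.18 0 0 0" --pt "0 0 0 -0.18 0 0 0" --pt "0 0 0 -0.12 0 0 0" --pt "0 0 0 -0.05 0 0 0" --pt "0 0 0 0 0 0 0"

```text
t: 27.22
ee_pos: [622.3, -122.8, 164.1]
ee_rot: [0.001, 0.706, 0.708, 0.001]
ft_force: [-0.3, 0.2, -0.2]
opening: 93.8
grasp_force: 0.0
```

```bash
python3 to.py 433,-107.6,120
```

```text
t 27.22 pos [ 622.3 -122.8  164.1] yaw of y 0.12 tilt 0.14 open 93.8 grip 0.0 F [-0.3  0.2 -0.2] j7 0.44
433,-107.6,120 tool shift /120: [ 0.13  -1.578  0.364]
```

carry_out --pt "0 0 -0.1 0 0 0 0" --pt "0 0.02 -0.2 0 0 0 0" --pt "0 0.02 -0.2 0 0 0 0" --pt "0 0.02 -0.2 0 0 0 0" --pt "0 0.02 -0.2 0 0 0 0" --pt "0 0.02 -0.2 0 0 0 0" --pt "0 0.02 -0.2 0 0 0 0" --pt "0 0.01 -0.2 0 0 0 0" --pt "0 0 -0.08 0 0 0 0" --pt "0 0 0 0 0 0 0"

```text
t: 28.05
ee_pos: [430.1, -107.1, 162.0]
ee_rot: [-0.001, 0.706, 0.708, 0.0]
ft_force: [0.7, -1.1, 0.5]
opening: 93.9
grasp_force: 0.0
```

```bash
python3 look.py; python3 to.py 432.6,-107.6,31
```

```text
top 295 [311. 132.] z 146.0 xy [627.3  55.6] span [39. 39.]
top 276 [353. 139.] z 120.0 xy [624.1 -34.1] span [38. 38.]
top 263 [393. 145.] z 94.0 xy [ 620.9 -123.2] span [39. 38.]
top 5992 [482. 222.] z 646.0 xy [358.9 -81.8] span [17. 18.]
top 177 [428. 207.] z 558.0 xy [444.7 -55.2] span [44. 12.]
top 2017 [552. 244.] z 598.0 xy [ 384.6 -138.4] span [48. 27.]
top 245 [382. 232.] z 56.0 xy [ 431.1 -105.3] span [38. 34.]
top 37 [397. 250.] z 335.0 xy [396.6 -74.9] span [13.  8.]
scene 203 [254. 189.] z 52.0 xy [ 433.9 -108.4] span [38. 38.]
scene 317 [367. 199.] z 143.0 xy [630.1  56. ] span [39. 38.]
scene 334 [318. 221.] z 118.0 xy [625.5 -33.2] span [40. 38.]
scene 349 [268. 244.] z 92.0 xy [ 622.4 -122.7] span [40. 38.]
t 28.15 pos [ 432.9 -107.2  162.6] yaw of y 0.16 tilt 0.05 open 94.0 grip 0.0 F [ 0.7 -0.3  0.7] j7 0.28
432.6,-107.6,31 tool shift /120: [-0.004 -0.003  1.097]
```

carry_out --pt "0 -0.004 -0.003 0.08 0 0 0" --pt "0 0 0 0.16 0 0 0" --pt "0 0 0 0.17 0 0 0" --pt "0 0 0 0.17 0 0 0" --pt "0 0 0 0.17 0 0 0" --pt "0 0 0 0.15 0 0 0" --pt "0 0 0 0.1 0 0 0" --pt "0 0 0 0.06 0 0 0" --pt "0 0 0 0.03 0 0 0" --pt "0 0 0 0.007 0 0 0"

```text
t: 28.98
ee_pos: [431.7, -108.5, 30.0]
ee_rot: [-0.0, 0.707, 0.708, -0.001]
ft_force: [-0.0, 0.3, -0.3]
opening: 93.7
grasp_force: 0.0
```

carry_out --pt "0.4 0 0 0 0 0 0" --pt "0.45 0 0 0 0 0 0" --pt "0.5 0 0 0 0 0 0" --pt "0.55 0 0 0 0 0 0" --pt "0.6 0 0 0 0 0 0" --pt "0.65 0 0 0 0 0 0" --pt "0.7 0 0 0 0 0 0" --pt "0.8 0 0 0 0 0 0" --pt "0.9 0 0 0 0 0 0" --pt "1 0 0 0 0 0 0"

```text
t: 29.82
ee_pos: [431.7, -108.1, 30.9]
ee_rot: [0.0, 0.706, 0.708, 0.0]
ft_force: [0.2, 0.2, 3.1]
opening: 39.7
grasp_force: 12.0
```

```bash
python3 to.py 617.5,-212.7,90
```

```text
t 29.82 pos [ 431.7 -108.1   30.9] yaw of y 0.11 tilt 0.0 open 39.7 grip 12.0 F [0.2 0.2 3.1] j7 0.58
617.5,-212.7,90 tool shift /120: [-0.875  1.547 -0.492]
```

carry_out --pt "1 0 0 -0.06 0 0 0" --pt "1 0 0 -0.14 0 0 0" --pt "1 0 0 -0.15 0 0 0" --pt "1 0 0 -0.14 0 0 0" --pt "1 -0.03 0.05 0 0 0 0" --pt "1 -0.06 0.1 0 0 0 0" --pt "1 -0.085 0.15 0 0 0 0" --pt "1 -0.085 0.15 0 0 0 0" --pt "1 -0.085 0.15 0 0 0 0" --pt "1 -0.085 0.15 0 0 0 0"

```text
t: 30.65
ee_pos: [522.7, -160.0, 89.2]
ee_rot: [-0.0, 0.706, 0.708, -0.0]
ft_force: [0.0, -0.3, -1.1]
opening: 39.8
grasp_force: 12.0
```

carry_out --pt "1 -0.085 0.15 0 0 0 0" --pt "1 -0.085 0.15 0 0 0 0" --pt "1 -0.085 0.15 0 0 0 0" --pt "1 -0.085 0.15 0 0 0 0" --pt "1 -0.06 0.12 0 0 0 0" --pt "1 -0.045 0.077 0 0 0 0" --pt "1 0 0 0 0 0 0" --pt "1 0 0 0 0 0 0" --pt "1 0 0 0 0 0 0" --pt "1 0 0 0 0 0 0"

```text
t: 31.48
ee_pos: [616.8, -212.3, 89.5]
ee_rot: [-0.0, 0.706, 0.708, -0.0]
ft_force: [-0.1, 0.6, -0.2]
opening: 39.6
grasp_force: 12.0
```

```bash
python3 to.py 617.2,-212.9,44
```

```text
t 31.48 pos [ 616.8 -212.3   89.5] yaw of y 0.11 tilt 0.04 open 39.6 grip 12.0 F [-0.1  0.6 -0.2] j7 0.64
617.2,-212.9,44 tool shift /120: [-0.005  0.003  0.379]
```

carry_out --pt "1 -0.004 0.003 0.03 0 0 0" --pt "1 0 0 0.08 0 0 0" --pt "1 0 0 0.1 0 0 0" --pt "1 0 0 0.08 0 0 0" --pt "1 0 0 0.04 0 0 0" --pt "1 0 0 0.025 0 0 0" --pt "1 0 0 0.01 0 0 0" --pt "1 0 0 0 0 0 0" --pt "1 0 0 0 0 0 0" --pt "1 0 0 0 0 0 0"

```text
t: 32.32
ee_pos: [618.1, -213.3, 46.2]
ee_rot: [0.0, 0.706, 0.708, 0.0]
ft_force: [0.5, 0.2, 0.2]
opening: 39.5
grasp_force: 12.0
```

```bash
python3 to.py 617.2,-212.9,43.7
```

```text
t 32.32 pos [ 618.1 -213.3   46.2] yaw of y 0.1 tilt 0.03 open 39.5 grip 12.0 F [0.5 0.2 0.2] j7 0.67
617.2,-212.9,43.7 tool shift /120: [ 0.003 -0.008  0.021]
```

carry_out --pt "1 0 -0.006 0.01 0 0 0" --pt "1 0 0 0.007 0 0 0" --pt "1 0 0 0.004 0 0 0" --pt "1 0 0 0 0 0 0" --pt "1 0 0 0 0 0 0" --pt "0.54 0 0 0 0 0 0" --pt "0.5 0 0 0 0 0 0" --pt "0.4 0 0 0 0 0 0" --pt "0.2 0 0 0 0 0 0" --pt "0 0 0 0 0 0 0"

```text
t: 33.15
ee_pos: [617.1, -213.2, 43.2]
ee_rot: [-0.0, 0.706, 0.708, -0.0]
ft_force: [0.5, 0.2, -0.3]
opening: 63.5
grasp_force: 0.0
```

carry_out --pt "0 0 0 0 0 0 0" --pt "0 0 0 0 0 0 0" --pt "0 0 0 -0.05 0 0 0" --pt "0 0 0 -0.1 0 0 0" --pt "0 0 0 -0.18 0 0 0" --pt "0 0 0 -0.18 0 0 0" --pt "0 0 0 -0.18 0 0 0" --pt "0 0 0 -0.18 0 0 0" --pt "0 0 0 -0.1 0 0 0" --pt "0 0 0 0 0 0 0"

```text
t: 33.98
ee_pos: [618.4, -213.8, 163.2]
ee_rot: [0.002, 0.706, 0.708, 0.001]
ft_force: [0.7, -0.3, -0.2]
opening: 93.8
grasp_force: 0.0
```

carry_out --pt "0 -0.1 -0.1 0 0 0 0" --pt "0 -0.15 -0.15 0 0 0 0" --pt "0 -0.15 -0.15 0 0 0 0" --pt "0 -0.15 -0.15 0 0 0 0" --pt "0 -0.15 -0.15 0 0 0 0" --pt "0 -0.15 -0.15 0 0 0 0" --pt "0 -0.1 -0.1 0 0 0 0" --pt "0 0 0 0 0 0 0" --pt "0 0 0 0 0 0 0" --pt "0 0 0 0 0 0 0"

```text
t: 34.82
ee_pos: [503.4, -326.9, 159.3]
ee_rot: [-0.0, 0.706, 0.708, -0.0]
ft_force: [0.4, -0.2, 0.8]
opening: 94.0
grasp_force: 0.0
```

```bash
python3 look.py 3; python3 to.py
```

```text
top 290 [311. 132.] z 146.0 xy [627.6  55.6] span [39. 39.]
top 274 [354. 139.] z 120.0 xy [623.8 -34.2] span [38. 39.]
top 261 [393. 145.] z 94.0 xy [ 620.7 -123.1] span [40. 38.]
top 249 [431. 151.] z 68.0 xy [ 615.6 -212.9] span [38. 39.]
top 102 [547. 205.] z 332.0 xy [ 472.6 -306.9] span [19. 27.]
scene 317 [367. 199.] z 143.0 xy [629.3  56. ] span [39. 38.]
scene 339 [318. 222.] z 118.0 xy [625.5 -33.5] span [39. 39.]
scene 351 [268. 244.] z 92.0 xy [ 621.7 -122.5] span [41. 38.]
scene 376 [218. 267.] z 66.0 xy [ 617.6 -213. ] span [39. 38.]
t 34.92 pos [ 503.9 -326.5  159.3] yaw of y 0.19 tilt 0.03 open 93.7 grip 0.0 F [-0.3 -0.8 -0.1] j7 0.82
```

View pics/scene3.png

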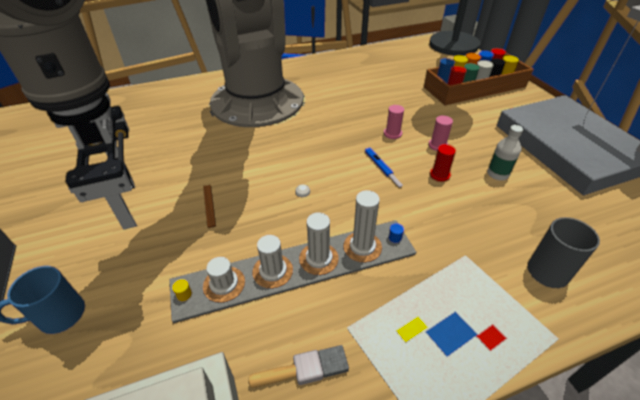

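All four columns stand centred on their marks, stepping down from the blue pin (396,232) to the yellow pin (180,288). The gripper is clear.

```bash
python3 -c "
from station import r
print(r.job_done())"
```

```text
the job is handed in; nothing more can be done
None
```

The colonnade is built and handed in: all four columns stand upright on their marks, tallest by the blue pin to shortest by the yellow, each within about 1 mm of centre by camera, with the gripper clear at about 35 s of the 112 s allowed.

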